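Start the warm-air dryer and hold the ball tray over it

TASK

Turn the dial of the low white warm-air dryer until its white pointer line stands at the one long, broad mark of its scale. Then lift the two-pocket tray by its handle, keeping it about level so that the loose laundry ball never leaves its pocket, and finish while still holding it in the air: level and still, the ball centred above the dryer's round grille and the tray's underside about 8 cm above the grille, carried by the gripper alone. Do not put the tray down or let it go at the end, and leave the pot, the jar and the bottle where they are.

Things in the scene. Friction and masses are not known exactly. Their poses are not given: they have to be found in the camera images.
- dryer: Low white box fixed on the worktop, 160 (its x) x 280 (its y) x 55 mm high; origin at the centre of its underside, z up. On its flat top: a round steel grille of 104 mm diameter centred at (0, -65 mm), and a dial centred at (0, +75 mm). It stands on either side of the robot's centre line, turned by up to 0.25 rad.
- grille (a point): Centre of the grille, on the dryer's top face (55 mm above the worktop); axes as the dryer's.
- dial (a joint): Dial angle about the vertical, rad, growing clockwise seen from above, 0 to 4.0 (stops); starts at 0.5 to 1.3 and stays where left (friction 0.04 Nm). At 0 its white pointer line points to the dryer's -x. Black ticks round it on the dryer's top every 0.4 rad from 0 to 3.6; the one at 2.0 is the long broad mark (22 x 7 mm, the others 7 x 2 mm).
- dial_grip (a point): Point on the dial's axis at the height to grip, 92 mm above the worktop; turns with the dial. The dial is a black disc, 48 mm wide, with an upright bar on it: 46 mm along this point's x, 14 mm thick along y, its top 7 mm above this point, the disc's top 23 mm below. The white pointer line is on the bar's top, on the -x half.
- tray: Loose aluminium tray, 200 (x) x 90 (y) x 4 mm, about 0.26 kg, with a handle in its middle; origin at the centre of its underside, z up. Two round pockets at x = +66 (the ball is here) and -66 mm (empty): flat floor, ring rim 4 mm high, 48 mm inside, 60 mm outside diameter. Tilted past about 30 degrees the ball rolls out. Stands on the other side from the dryer, yaw within 1.2 rad.
- tray_grip (a point): Point to grip in the tray's handle, 64 mm above its underside over its centre; axes as the tray's. The handle is a wooden bar, 56 mm along the tray's x, 14 mm thick along its y, from 50 to 82 mm above the underside, on two posts.
- tray_pocket (a point): Where the ball's centre is when it rests centred in its pocket: tray x = +66 mm, 34 mm above the underside; moves with the tray.
- ball_center (a point): Centre of the ball (off-white felted ball, 60 mm diameter, 45 g, loose: it can roll about 9 mm each way in its pocket). Its top is 64 mm above the tray's underside.
- ball: The same ball; its origin is a point of its surface and turns as it rolls, so use its centre.
- pot: Loose white plant pot with a green herb, 96 mm wide, 130 mm high, beyond the work; origin under its centre. Leave it alone.
- jar: Loose small blue jar, 68 mm wide, 65 mm high, close to the robot on the centre line; origin under its centre. Leave it alone.
- bottle: Loose white bottle, 68 mm wide, 170 mm high, at the far left; origin under its centre. Leave it alone.

How it is judged:
By the outcome, as a careful person would: the job done as asked, in the order asked, and still so for the second after the job is handed in, while the arm keeps its last pose, push and grip.
It also fails if it takes over 58 s, if anything falls off the work surface, if the arm or the gripper's body presses on something with over 40 N, if the wrist force passes 120 N, or if a joint passes its speed limit or range.

ROBOT

A 6-joint arm with a two-finger parallel gripper is mounted at the origin on the work surface. World frame = base frame: x ahead of the robot, y to its left, z up, the work surface at z = 0. Lengths are in m, angles in degrees, forces in N, time in s.
With the tool pointing down it reaches from about 0.325 to 1 m from the base axis. Payload 5.1 kg.
Tool frame: the origin (TCP) lies midway between the tips of the shut fingers; the grasp point (between the pads) lies 19 mm behind it; z points along the fingers, y is the line along which they close (so a half turn about z gives the same grasp; the last joint's range is limited). The gripper opens to 85 mm and grips with 20 to 120 N. Pads are 22 mm wide; open, the fingers measure 114 mm over their backs; the gripper's body (76 mm by 85 mm) begins 54 mm behind the grasp point. The pads swing forward as they close: fully open they stand 13 mm farther back than shut.
Start: joints at [58.808, 7.093, 94.555, -0, 78.352, -4.733], TCP at [0.29, 0.582, 0.231] pointing down, gripper open.
Joint ranges: [-149.61, 149.61], [-58.7, 133.49], [1.44, 155.28], [-77.14, 257.14], [18.33, 153.61], [-166.67, 166.67]. Speed limits (degrees/s): [147.25, 147.25, 180, 180, 180, 180].

INTERFACE

Orientations are given as [roll, pitch, yaw] about the fixed x, y, z axes, in that order (R = Rz(yaw) Ry(pitch) Rx(roll)).
In Python, from rig import r gives the robot as it stands.
- The arm moves only by the tool send_rows, never from a script. Its argument "increments" is a list of rows, each a list of 7 numbers: the shift along the tool's x, y, z in mm, then the turn, a rotation vector about the tool's x, y, z in degrees, then the finger opening in mm, from 0 to 85.4. A call has 1 to 20 rows; each row shifts and turns the commanded pose from where the row before left it, along the tool's axes as they then stand; what a row does not reach is not made up. A row lasts 1/8 s, in which the tool goes at most 62.5 mm and 10.7 degrees, less where a joint would pass 70% of its speed; a pose out of reach is approached as far as the arm can. A call with a gripper value outside its range is refused whole. The fingers move at their own pace and stop on an object; the grip force is fixed at half the most. Time passes only in rows, so rows that do not move let the fingers close. It gives the time, the measured TCP pose, the force, the opening and the grip force at its end, in the units of the state.
- r.state(): the state, without advancing time (a new reading comes with each control period).
- r.camera(name): name is "scene" or "top"; returns (picture, depth): 480x640x3 uint8, red, green, blue; 480x640 float32, m along the optical axis (not along the pixel's ray), 0 where there is no reading.
- r.camera_params(name): a dict with "vertical_fov" (degrees; the focal length in pixels is half the picture's height over the tangent of half this angle, whatever the lens; pixels are square), "cx", "cy" (the principal point, pixels), "eye" and "orientation" of the camera in the world. Camera axes: x right, y down, z forward; pixel columns grow to the right and rows downward; lengths in m; the calibration is good to about 2 mm. A picture is of the moment at which its call begins. camera_params takes no time and is no camera call.
- r.sign_off(): hands the job in; it is judged then, once.
The state is a dict: "clock": time; "joints": joint angles; "qd": joint speeds; "tau": joint torques, N m; "tool_pos": TCP position; "eef_rot": TCP orientation; "ft_force": force on the tool from outside, world axes, zero at the start; "torque": the same for the moment, N m; "finger_gap": finger opening in m; "grasp_force": force on a finger pad.
Only numpy, scipy, OpenCV 4.12 (cv2) and the standard library are available. Lean on these libraries where they do the work, as an engineer would, in place of code of your own. Each camera call takes 0.05 s, during which the arm holds its last target. There are 200 camera calls.

## Working session

There is one attempt and no reset: what is moved stays moved. The work goes in short steps, Python scripts to look and compute and a tool call to move; the robot and the scene stay as the last step left them, time stands still between calls to the robot, and variables do not carry over. Pictures are saved under pics/ and viewed, at most 10 in all, crops included, and the job is handed in when it is done.

Besides the shell and the picture viewer there is one more tool, called after "Emit:" as name(argument=value, ...), one argument or row to a line, values as JSON. send_rows: Moves the arm, as the interface text tells. Its arguments: {"type":"object","properties":{"increments":{"type":"array","items":{"type":"array","items":{"type":"number"}}}},"required":["increments"]}

```bash
mkdir -p pics; ls
cat > h.py <<'E'
import numpy as np, cv2
from scipy.spatial.transform import Rotation as R
from rig import r
def cam(name):
    p=r.camera_params(name); im,d=r.camera(name)
    f=240/np.tan(np.radians(p['vertical_fov'])/2)
    v,u=np.mgrid[:480,:640]
    c=np.stack([(u-p['cx'])/f*d,(v-p['cy'])/f*d,d],-1)
    o=np.array(p['orientation'])
    M=o if o.shape==(3,3) else R.from_euler('xyz',o,degrees=True).as_matrix()
    return im,d,c@M.T+np.array(p['eye'])
def save(im,n): cv2.imwrite('pics/'+n,im[...,::-1])
E
python3 - <<'E'
from h import *
for n in('top','scene'): print(r.camera_params(n))
a,d,P=cam('top'); np.savez('/tmp/top.npz',a=a,d=d,P=P); save(a,'top0.png')
b,d,P=cam('scene'); np.savez('/tmp/scene.npz',a=b,d=d,P=P); save(b,'scene0.png')
print(r.state())
E
```

```text
pics
{'vertical_fov': 43.364950585318994, 'cx': 319.7522626857934, 'cy': 236.46462962501383, 'eye': array([0.37654137, 0.09553425, 1.45995508]), 'orientation': array([-171.15396633,    1.08140898,  -88.61337901])}
{'vertical_fov': 44.39810669084471, 'cx': 311.3122535497666, 'cy': 238.5651963682431, 'eye': array([1.55237336, 0.2032696 , 1.34732666]), 'orientation': array([-141.77182146,   -0.9530249 ,   95.91052358])}
{'clock': 0.1, 'joints': array([ 5.88078896e+01,  7.12912539e+00,  9.46249282e+01,  2.43299307e-03,
        7.83520790e+01, -4.73070797e+00]), 'qd': array([ 0.02633597, -0.00084901, -0.22227276,  0.08305415, -0.03683466,
       -0.04097482]), 'tau': array([ 1.99156461e-04, -4.24928856e+01, -3.66654825e+01, -9.23728976e-05,
        3.92179732e-03,  2.20806038e-05]), 'tool_pos': array([0.28935134, 0.58143952, 0.23019682]), 'eef_rot': array([-1.79894425e+02, -1.11268941e-02,  1.53538094e+02]), 'ft_force': array([-0.43856151, -0.22722457,  0.33290511]), 'torque': array([-0.03111972, -0.0124686 ,  0.00651938]), 'grasp_force': 0.0, 'finger_gap': 0.08536109232109437}
```

View pics/top0.png

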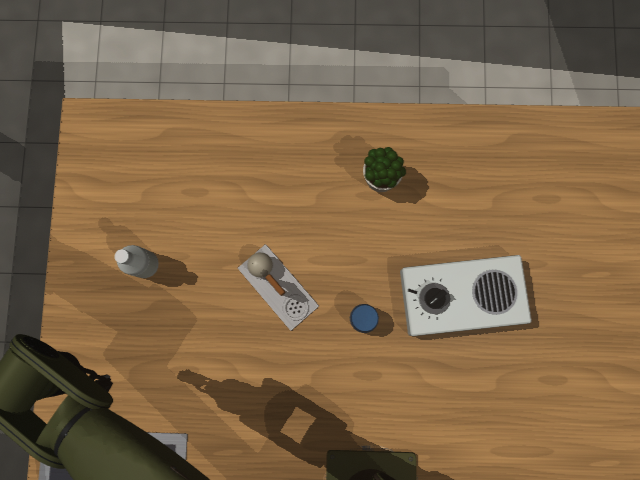

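View pics/scene0.png

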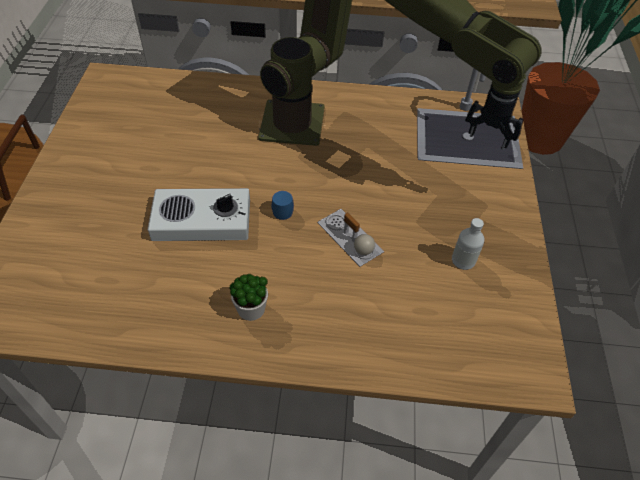

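The top picture shows the dryer right of centre, with its dial at about (434,298), grille at (495,292) and broad mark at (413,291). The tray is at about (278,288), with its ball at (260,264). Next I measure these and zoom in on the dial.

```bash
cat >> h.py <<'E'
def mask_rect(P,m,name):
    m=cv2.morphologyEx(m.astype(np.uint8),cv2.MORPH_OPEN,np.ones((3,3)))
    xy=P[m>0][:,:2]
    c,s,a=cv2.minAreaRect((xy*1000).astype(np.float32)); print(name,len(xy),np.round(c,1),np.round(s,1),round(a,2),'medz',np.median(P[m>0][:,2]))
E
python3 - <<'E'
from h import *
z=np.load('/tmp/top.npz');a,P=z['a'],z['P']
print('table z',np.median(P[350:400,450:600,2]))
H=P[...,2];X=P[...,0];Y=P[...,1]
dr=(Y<0.02)&(X<0.6)&(X>0.3)&(Y<-.06)
mask_rect(P,dr&(abs(H-.055)<.008),'dryer')
tr=(Y>0.02)&(Y<.4)&(X>.25)&(X<.7)
mask_rect(P,tr&(abs(H-.082)<.007)&(a[...,0].astype(int)-a[...,2]>35),'handle')
g=a.astype(int);low=tr&(H<.015)&(H>-.01)&(abs(g[...,0]-g[...,2])<22)&(g.max(-1)>90)
n,l,st,_=cv2.connectedComponentsWithStats(low.astype(np.uint8));k=1+st[1:,4].argmax()
mask_rect(P,l==k,'tray')
b=tr&(H>.04)&(abs(g[...,0]-g[...,2])<45)
q=P[b];print('ballpts',len(q),np.median(q,0),q[:,2].max())
# sphere fit
from scipy.optimize import least_squares
i=(abs(np.mgrid[:480,:640][0]-264)<9)&(abs(np.mgrid[:480,:640][1]-260)<9);q=P[i]
s=least_squares(lambda c:np.linalg.norm(q-c,axis=1)-.03,[*q.mean(0)[:2],.035],loss='soft_l1',f_scale=.002);print('ball',s.x,s.cost)
for uv in [(434,298),(495,292),(413,291),(365,318),(384,160)]: print(uv,P[uv[1],uv[0]])
db=dr&(H>.085)&(H<.11);mask_rect(P,db,'bar')
c=cv2.resize(a[225:350,220:545],None,fx=2.4,fy=2.4,interpolation=3)
save(cv2.resize(a[265:330,395:475],None,fx=9,fy=9,interpolation=cv2.INTER_CUBIC),'dial0.png')
E
```

```text
table z 0.00040472236302357967
dryer 7588 [ 465.8 -214. ] [160.  281.5] 7.56 medz 0.05575149479703567
handle 122 [477.7 227.5] [55.2 13.2] 42.35 medz 0.08146642670563997
tray 2033 [478. 227.] [199.4  90. ] 42.33 medz 0.004403486479076957
ballpts 1046 [0.41497295 0.09553425 0.06572158] 1.4599550831280022
ball [0.52681607 0.26929508 0.03438157] 0.0034105414035006474
(434, 298) [ 0.45374862 -0.13269596  0.0994355 ]
(495, 292) [ 0.47312381 -0.27976942  0.05816736]
(413, 291) [0.37654137 0.09553425 1.45995508]
(365, 318) [0.40640988 0.01913719 0.06693959]
(384, 160) [ 0.76358921 -0.01653067  0.12324023]
bar 133 [ 455.6 -138.9] [14.2 45.5] 40.27 medz 0.099366542094661
```

View pics/dial0.png

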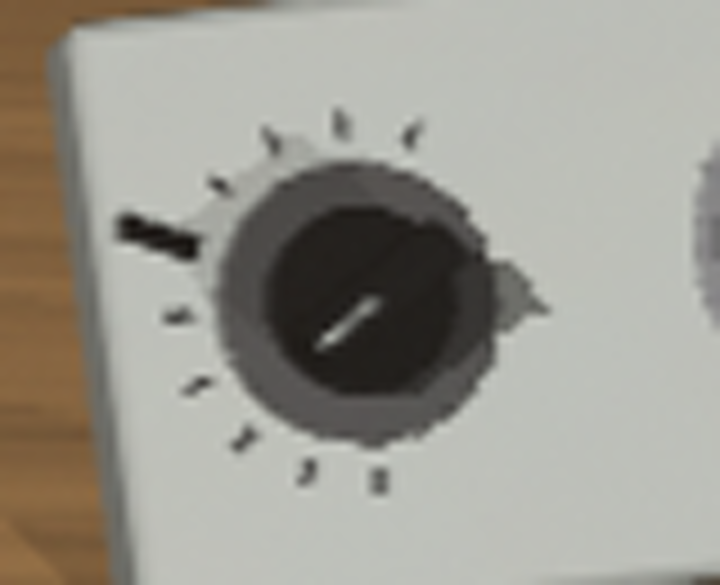

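The crop shows the pointer aiming down-left, from (372,302) to (318,347), which is about 1.0 rad. The broad mark is up-left at (158,238).

From the measurements:
- **Dial:** centred at about (455.8, -139.3), needs turning 57.3° clockwise.
- **Tray:** yaw 42.3°.

Next I move above the dial.

Emit:
send_rows(
  increments=[
    [-29.4,-35.7,0,0,0,0,85],
    [-29.4,-35.7,0,0,0,0,85],
    [-29.4,-35.7,0,0,0,0,85],
    [-29.4,-35.7,0,0,0,0,85],
    [-29.4,-35.7,0,0,0,0,85],
    [-29.4,-35.7,0,0,0,0,85],
    [-29.4,-35.7,0,0,0,0,85],
    [-29.4,-35.7,0,0,0,0,85],
    [-29.4,-35.7,0,0,0,0,85],
    [-29.4,-35.7,0,0,0,0,85],
    [-29.4,-35.7,0,0,0,0,85],
    [-29.4,-35.7,0,0,0,0,85],
    [-29.4,-35.7,0,0,0,0,85],
    [-29.4,-35.7,0,0,0,0,85],
    [-29.4,-35.7,0,0,0,0,85],
    [-29.4,-35.7,0,0,0,0,85],
    [0,0,0,0,0,7.8,85],
    [0,0,0,0,0,7.8,85],
    [0,0,0,0,0,7.7,85],
    [0,0,0,0,0,0,85],
  ],
)

```text
clock: 2.6
tool_pos: [0.456, -0.139, 0.2308]
eef_rot: [-180.0, -0.0, 130.3]
ft_force: [0.0, -0.0, -0.2]
finger_gap: 0.085
grasp_force: 0.0
```

```bash
cat >> h.py <<'E'
def go(x,y,z,yaw=None):
    s=r.state();M=R.from_euler('xyz',s['eef_rot'],degrees=True)
    print('t',s['clock'],'pos',np.round(s['tool_pos']*1000,1),'rpy',np.round(s['eef_rot'],2),'F',np.round(s['ft_force'],1),'gap',round(s['finger_gap']*1000,1),'grip',round(s['grasp_force'],1),'q6',s['joints'][5].round(1))
    print('shift mm',np.round(M.inv().apply(np.array([x,y,z])-s['tool_pos']*1000),1))
    if yaw is not None: print('turn',np.round((M.inv()*R.from_euler('xyz',[180,0,yaw],degrees=True)).as_rotvec(degrees=True),2))
E
python3 -c "
from h import *
go(455.8,-139.3,75,130.3)"
```

```text
t 2.6 pos [ 456.  -139.   230.8] rpy [-1.7998e+02 -5.0000e-02  1.3032e+02] F [ 0.  -0.  -0.2] gap 85.0 grip 0.0 q6 -63.7
shift mm [ -0.2  -0.2 155.8]
turn [-0.02 -0.05  0.02]
```

Emit:
send_rows(
  increments=[
    [0,0,26,0,0,0,50],
    [0,0,26,0,0,0,50],
    [0,0,26,0,0,0,50],
    [0,0,26,0,0,0,50],
    [0,0,20,0,0,0,50],
    [0,0,16,0,0,0,50],
    [0,0,10,0,0,0,50],
    [0,0,5,0,0,0,50],
    [0,0,0,0,0,0,0],
    [0,0,0,0,0,0,0],
    [0,0,0,0,0,0,0],
    [0,0,0,0,0,0,0],
    [0,0,0,0,0,0,0],
    [0,0,0,0,0,0,0],
    [0,0,0,0,0,0,0],
    [0,0,0,0,0,0,0],
  ],
)

```text
clock: 4.6
tool_pos: [0.4563, -0.1397, 0.0773]
eef_rot: [-179.9, 0.1, 130.3]
ft_force: [-5.0, -2.7, 6.1]
finger_gap: 0.0126
grasp_force: 60.3
```

Emit:
send_rows(
  increments=[
    [0,0,-1,0,0,5.7,0],
    [0,0,0,0,0,5.7,0],
    [0,0,0,0,0,5.7,0],
    [0,0,0,0,0,5.7,0],
    [0,0,0,0,0,5.7,0],
    [0,0,0,0,0,5.7,0],
    [0,0,0,0,0,5.7,0],
    [0,0,0,0,0,5.7,0],
    [0,0,0,0,0,5.7,0],
    [0,0,0,0,0,6,0],
    [0,0,0,0,0,0,0],
    [0,0,0,0,0,0,0],
  ],
)

```text
clock: 6.1
tool_pos: [0.4545, -0.1402, 0.0773]
eef_rot: [-179.8, 0.2, 73.0]
ft_force: [-9.0, -5.8, 4.4]
finger_gap: 0.0128
grasp_force: 60.2
```

```bash
python3 -c "
from h import *
go(455.8,-139.3,75,73)
print(r.state()['torque'])"
```

```text
t 6.1 pos [ 454.5 -140.2   77.3] rpy [-179.79    0.21   72.98] F [-9.  -5.8  4.4] gap 12.8 grip 60.2 q6 -6.3
shift mm [1.2 1.  2.3]
turn [-0.21  0.21 -0.02]
[-0.92616576  1.39946365 -0.06739865]
```

Release, rise, and move off toward the tray, staying high, to check the dial.

Emit:
send_rows(
  increments=[
    [0,0,0,0,0,0,50],
    [0,0,0,0,0,0,50],
    [0,0,0,0,0,0,50],
    [0,0,-8,0,0,0,50],
    [0,0,-20,0,0,0,60],
    [0,0,-30,0,0,0,85],
    [0,0,-30,0,0,0,85],
    [0,0,-30,0,0,0,85],
    [0,0,-30,0,0,0,85],
    [36,0,0,0,0,0,85],
    [36,0,0,0,0,0,85],
    [36,0,0,0,0,0,85],
    [36,0,0,0,0,0,85],
    [36,0,0,0,0,0,85],
    [36,0,0,0,0,0,85],
    [36,0,0,0,0,0,85],
    [36,0,0,0,0,0,85],
    [0,0,0,0,0,10,85],
    [0,0,0,0,0,10,85],
    [0,0,0,0,0,10.6,85],
  ],
)

```text
clock: 8.6
tool_pos: [0.5409, 0.1366, 0.2259]
eef_rot: [180.0, -0.0, 42.0]
ft_force: [-0.3, -0.0, 1.4]
finger_gap: 0.0853
grasp_force: 0.0
```

Run:
```python
from h import *
a,d,P=cam('top');H=P[...,2];X=P[...,0];Y=P[...,1]
mask_rect(P,(abs(X-.456)<.04)&(abs(Y+.139)<.04)&(H>.085)&(H<.11),'bar')
save(cv2.resize(a[240:345,385:545],None,fx=5,fy=5,interpolation=cv2.INTER_CUBIC),'dial1.png')
go(477.8,227.2,46,42.3)
```

```text
bar 136 [ 455.7 -139. ] [45.1 14.3] 73.87 medz 0.09899522095839786
t 8.65 pos [540.9 136.6 225.9] rpy [ 1.7999e+02 -4.0000e-02  4.1800e+01] F [-0.5 -0.7 -0.2] gap 85.0 grip 0.0 q6 56.8
shift mm [  13.3 -109.6  179.9]
turn [ 0.01 -0.04 -0.5 ]
```

View pics/dial1.png

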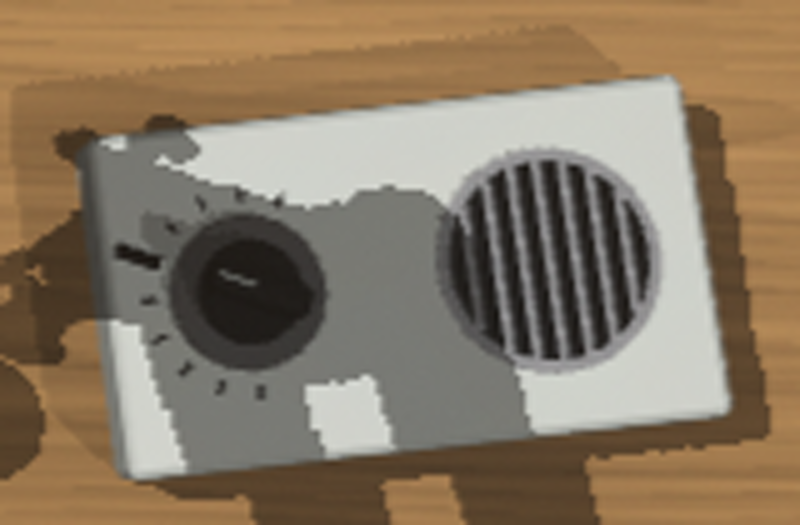

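The pointer now stands at the broad mark (135,256); the bar measures 73.9° against a target of 73.0°. Next is the tray handle.

Emit:
send_rows(
  increments=[
    [3.3,-27.4,0,0,0,-0.5,60],
    [3.3,-27.4,0,0,0,0,60],
    [3.3,-27.4,0,0,0,0,60],
    [3.4,-27.4,0,0,0,0,60],
    [0,0,30,0,0,0,50],
    [0,0,30,0,0,0,40],
    [0,0,30,0,0,0,40],
    [0,0,30,0,0,0,40],
    [0,0,25,0,0,0,40],
    [0,0,16,0,0,0,40],
    [0,0,12,0,0,0,40],
    [0,0,7,0,0,0,40],
    [0,0,0,0,0,0,40],
    [0,0,0,0,0,0,30],
    [0,0,0,0,0,0,24],
    [0,0,0,0,0,0,20],
  ],
)

```text
clock: 10.65
tool_pos: [0.4764, 0.2259, 0.0458]
eef_rot: [180.0, -0.0, 42.8]
ft_force: [0.1, 0.6, -0.1]
finger_gap: 0.02
grasp_force: 0.0
```

```bash
python3 -c "
from h import *
go(477.8,227.2,46,42.3)"
```

```text
t 10.65 pos [476.4 225.9  45.8] rpy [ 1.7998e+02 -4.0000e-02  4.2840e+01] F [ 0.1  0.6 -0.1] gap 20.0 grip 0.0 q6 66.7
shift mm [ 1.9 -0.  -0.2]
turn [ 0.02 -0.04  0.54]
```

Emit:
send_rows(
  increments=[
    [2,0,0,0,0,0.5,20],
    [0,0,0,0,0,0,17],
    [0,0,0,0,0,0,15],
    [0,0,0,0,0,0,12],
    [0,0,0,0,0,0,0],
    [0,0,0,0,0,0,0],
    [0,0,0,0,0,0,0],
    [0,0,-1,0,0,0,0],
    [0,0,-2,0,0,0,0],
    [0,0,-3,0,0,0,0],
    [0,0,-4,0,0,0,0],
    [0,0,-4,0,0,0,0],
    [0,0,-4,0,0,0,0],
    [0,0,-3,0,0,0,0],
    [0,0,-2,0,0,0,0],
    [0,0,-1,0,0,0,0],
    [0,0,0,0,0,0,0],
  ],
)

```text
clock: 12.78
tool_pos: [0.4776, 0.2271, 0.0693]
eef_rot: [180.0, 0.0, 42.3]
ft_force: [0.0, -0.0, -2.4]
finger_gap: 0.013
grasp_force: 58.3
```

```bash
cat >> h.py <<'E'
def tray(yaw,zt,near):
    """tray plane and ball seen from the scene + top cameras; near = expected tray centre (m)"""
    for n in('top','scene'):
        a,d,P=cam(n);g=a.astype(int)
        D=(P-[*near,0])@np.array([[np.cos(yaw),-np.sin(yaw),0],[np.sin(yaw),np.cos(yaw),0],[0,0,1]])
        m=(abs(D[...,0])<.11)&(abs(D[...,1])<.055)&(abs(P[...,2]-zt)<.022)&(d>0)
        q=D[m];A=np.c_[q[:,:2],np.ones(len(q))];w=np.ones(len(q),bool)
        for _ in range(8):
            k=np.linalg.lstsq(A[w],q[w,2],rcond=None)[0];e=q[:,2]-A@k;w=abs(e)<.0025
        print(n,'tray',w.sum(),'slope deg x,y',np.degrees(np.arctan(k[:2])).round(2),'top z at centre mm',(k[2]*1e3).round(1))
        t=D[m][w];c=cv2.minAreaRect((t[:,:2]*1e3).astype(np.float32));print('  rect',np.round(c[0],1),np.round(c[1],1),round(c[2],2))
        b=(np.hypot(D[...,0]-.066,D[...,1])<.038)&(P[...,2]>zt+.02)&(P[...,2]<zt+.075)
        from scipy.optimize import least_squares
        s=least_squares(lambda c:np.linalg.norm(P[b]-c,axis=1)-.03,[*np.median(P[b],0)[:2],zt+.03],loss='soft_l1',f_scale=.002).x
        print('  ball world mm',(s*1e3).round(1),b.sum())
    return a
E
python3 -c "
from h import *
go(0,0,0)
a=tray(np.radians(42.3),.028,(.4778,.2272));save(a,'scene1.png')"
```

```text
t 12.775 pos [477.6 227.1  69.3] rpy [180.     0.    42.34] F [ 0.  -0.  -2.4] gap 13.0 grip 58.3 q6 67.3
shift mm [-506.  -153.8   69.4]
top tray 354 slope deg x,y [ 0.1  -0.17] top z at centre mm 28.2
  rect [ 0.2 -1.4] [199.2  89.6] 0.26
  ball world mm [526.9 268.6  59. ] 23
scene tray 528 slope deg x,y [-0.46  0.1 ] top z at centre mm 29.1
  rect [-1.6 -1.8] [202.6  90.3] 1.35
  ball world mm [525.1 268.4  59. ] 352
```

View pics/scene1.png

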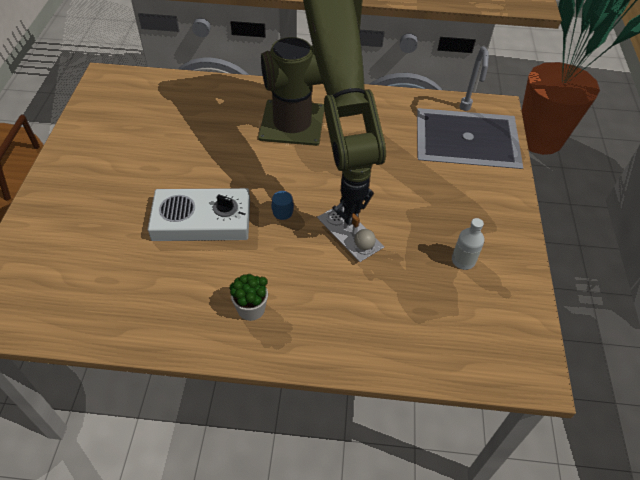

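The picture shows the tray held level by its handle, with the ball in its pocket at (365,240). I lift it, then carry it smoothly without turning.

Emit:
send_rows(
  increments=[
    [0,0,-2,0,0,0,0],
    [0,0,-4,0,0,0,0],
    [0,0,-6,0,0,0,0],
    [0,0,-8,0,0,0,0],
    [0,0,-10,0,0,0,0],
    [0,0,-10,0,0,0,0],
    [0,0,-10,0,0,0,0],
    [0,0,-10,0,0,0,0],
    [0,0,-10,0,0,0,0],
    [0,0,-10,0,0,0,0],
    [0,0,-10,0,0,0,0],
    [0,0,-8,0,0,0,0],
    [0,0,-6,0,0,0,0],
    [0,0,-4,0,0,0,0],
    [0,0,-2,0,0,0,0],
    [0,0,-0.7,0,0,0,0],
    [0,0,0,0,0,0,0],
  ],
)

```text
clock: 15.0
tool_pos: [0.4775, 0.2271, 0.1798]
eef_rot: [-180.0, 0.0, 42.3]
ft_force: [0.4, 0.7, -3.4]
finger_gap: 0.0132
grasp_force: 58.4
```

Emit:
send_rows(
  increments=[
    [-2.2,2,0,0,0,0,0],
    [-4.4,4,0,0,0,0,0],
    [-6.6,6,0,0,0,0,0],
    [-8.8,8,0,0,0,0,0],
    [-11,10,0,0,0,0,0],
    [-13.2,12,0,0,0,0,0],
    [-15.4,14,0,0,0,0,0],
    [-17.6,16,0,0,0,0,0],
    [-17.6,16,0,0,0,0,0],
    [-17.6,16,0,0,0,0,0],
    [-17.6,16,0,0,0,0,0],
    [-17.6,16,0,0,0,0,0],
    [-17.6,16,0,0,0,0,0],
    [-17.6,16,0,0,0,0,0],
    [-17.6,16,0,0,0,0,0],
    [-17.6,16,0,0,0,0,0],
    [-17.6,16,0,0,0,0,0],
    [-17.6,16,0,0,0,0,0],
    [-17.6,16,0,0,0,0,0],
    [-17.6,16,0,0,0,0,0],
  ],
)

```text
clock: 17.5
tool_pos: [0.44, -0.165, 0.1801]
eef_rot: [180.0, 0.0, 42.3]
ft_force: [0.5, -0.3, -2.9]
finger_gap: 0.0133
grasp_force: 58.4
```

Emit:
send_rows(
  increments=[
    [-17.6,16,0,0,0,0,0],
    [-17.6,16,0,0,0,0,0],
    [-16.4,14.9,0,0,0,0,0],
    [-13.2,12,0,0,0,0,0],
    [-11,10,0,0,0,0,0],
    [-8.8,8,0,0,0,0,0],
    [-6.6,6,0,0,0,0,0],
    [-4.4,4,0,0,0,0,0],
    [-2.2,2,0,0,0,0,0],
    [0,0,0,0,0,0,0],
    [0,0,0,0,0,0,0],
    [0,0,0,0,0,0,0],
    [0,0,0,0,0,0,0],
  ],
)

```text
clock: 19.12
tool_pos: [0.4284, -0.295, 0.1801]
eef_rot: [180.0, -0.0, 42.4]
ft_force: [-0.0, 0.1, -2.7]
finger_gap: 0.0136
grasp_force: 58.4
```

```bash
python3 -c "
from h import *
go(426,-319.8,180,42.3)
s=r.state()['tool_pos']
a=tray(np.radians(42.3),.139,tuple(s[:2]));save(a,'scene2.png')"
```

```text
t 19.125 pos [ 428.4 -295.   180.1] rpy [180.    -0.    42.35] F [-0.   0.1 -2.7] gap 13.6 grip 58.4 q6 7.2
shift mm [-18.5  16.7   0.1]
turn [ 0.   -0.    0.05]
top tray 899 slope deg x,y [ 0.   -0.22] top z at centre mm 139.5
  rect [ 0.7 -1.3] [200.1  90. ] 0.33
  ball world mm [ 478.3 -259.6  168.9] 649
scene tray 543 slope deg x,y [0.15 0.14] top z at centre mm 141.1
  rect [-0.2 -1.3] [ 90.8 202. ] 89.84
  ball world mm [ 475.6 -260.5  170.8] 384
```

View pics/scene2.png

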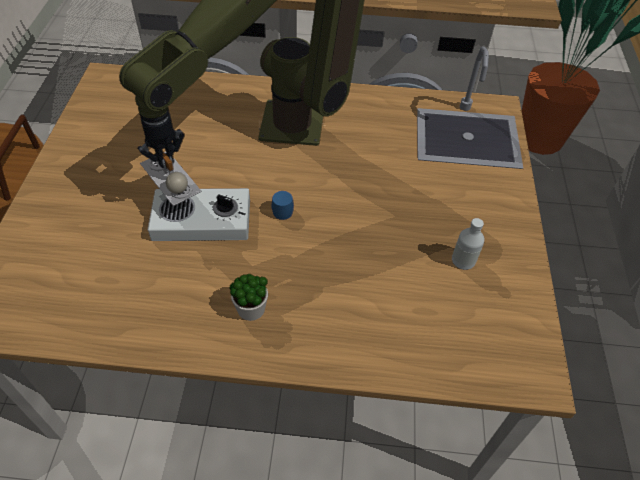

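The tray is level and its underside is about 136 mm up. The ball has settled about 9 mm off, at the leading edge of its pocket; in the picture it is at (177,183). I finish the remaining shift slowly, aiming by the ball itself.

Emit:
send_rows(
  increments=[
    [-0.3,0.25,0,0,0,0,0],
    [-0.6,0.5,0,0,0,0,0],
    [-0.9,0.75,0,0,0,0,0],
    [-1.2,1,0,0,0,0,0],
    [-1.5,1.25,0,0,0,0,0],
    [-1.7,1.4,0,0,0,0,0],
    [-1.9,1.55,0,0,0,0,0],
    [-1.7,1.4,0,0,0,0,0],
    [-1.5,1.25,0,0,0,0,0],
    [-1.2,1,0,0,0,0,0],
    [-0.9,0.75,0,0,0,0,0],
    [-0.6,0.5,0,0,0,0,0],
    [-0.3,0.25,0,0,0,0,0],
    [0,0,0,0,0,0,0],
    [0,0,0,0,0,0,0],
    [0,0,0,0,0,0,0],
    [0,0,0,0,0,0,0],
    [0,0,0,0,0,0,0],
  ],
)

```text
clock: 21.48
tool_pos: [0.4258, -0.3135, 0.18]
eef_rot: [180.0, -0.0, 42.3]
ft_force: [0.8, 0.0, -2.6]
finger_gap: 0.0135
grasp_force: 58.4
```

```bash
python3 -c "
from h import *
go(426,-319.8,180,42.3)
s=r.state()['tool_pos']
a=tray(np.radians(42.3),.139,tuple(s[:2]))
a=tray(np.radians(42.3),.139,tuple(s[:2]))"
```

```text
t 21.475 pos [ 425.8 -313.5  180. ] rpy [180.    -0.    42.34] F [ 0.8  0.  -2.6] gap 13.5 grip 58.4 q6 5.5
shift mm [-4.1  4.8  0. ]
turn [ 0.   -0.    0.04]
top tray 874 slope deg x,y [ 0.06 -0.07] top z at centre mm 139.2
  rect [ 0.8 -1.1] [200.2  90.5] 0.16
  ball world mm [ 475.8 -278.1  168.9] 658
scene tray 571 slope deg x,y [ 0.18 -0.21] top z at centre mm 141.0
  rect [ 0.6 -0.9] [ 91.2 202.7] 89.77
  ball world mm [ 473.  -278.5  170.6] 374
top tray 892 slope deg x,y [ 0.01 -0.28] top z at centre mm 139.1
  rect [ 1.2 -1.3] [199.8  90.5] 0.09
  ball world mm [ 475.7 -277.9  168.9] 657
scene tray 531 slope deg x,y [ 0.61 -0.12] top z at centre mm 141.5
  rect [ 0.5 -0.9] [204.6  90.3] 0.04
  ball world mm [ 473.1 -278.7  170.9] 376
```

```bash
python3 -c "
from h import *
print(r.sign_off())"
```

```text
the job is handed in; nothing more can be done
None
```

I turned the dial to within about 1° of the long broad mark, and handed the job in with the tray held level and still, its underside about 8 cm above the grille and the ball measured within about 1 mm of the grille's centre.

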